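# Load the suction plate and open its valve

### The job

Lay the two loose cast-glass slabs gently and flat on the suction plate, each inside the black outline drawn for its shape (the oblong slab lengthwise in the oblong outline, the round slab in the round one). Only when both lie there, let go of them and turn the handle of the vacuum valve on the sloping bracket a quarter turn, all the way to its open stop, so that the slabs are held down where they lie. Do not disturb the jar, the set square or the brush.

Things in the scene. Friction and masses are not known exactly. Their poses are not given: they have to be found in the camera images.
- oblong_slab: Loose oblong slab of amber cast glass, 80 x 50 x 22 mm thick, about 0.2 kg, lying flat on the table to the robot's right. Origin: centre of its underside; x along its 80 mm length, y along its 50 mm width, z up.
- round_slab: Loose round slab (disc) of the same amber glass, 56 mm in diameter, 22 mm thick, about 0.13 kg, lying flat on the table near the oblong one; the two may have changed places. Origin: centre of its underside, z up.
- oblong_spot (a point): Centre of the oblong black outline, on top of its white pad, 20 mm above the table. Outline 92 (its x) x 62 mm (its y) inside, a flat line 2.5 mm wide, with six dots in it. Fixed: a dark steel plate 170 x 280 x 12 mm carries two white pads 130 x 122 x 8 mm side by side, centres 132 mm apart, which may have changed places.
- round_spot (a point): Centre of the round black outline, on the top face of the other white pad, 20 mm above the table. The outline is a circle of 68 mm inner diameter, a flat line, with seven small dots in it.
- valve: Fixed grey metal bracket to the robot's left, 130 (x) x 160 mm footprint, with a brass ball valve on a face sloping down towards the plate. Origin: centre of its underside on the table; x up the slope, away from the plate, y roughly towards the robot, z up. The face's centre is 90 mm above the origin; its normal (the valve's axis) leans 32 degrees from vertical towards the bracket's -x.
- lamp_bar (a point): Middle of the underside of a fixed LED bar lamp above the valve, 305 mm above the table: 22 mm wide, 14 mm thick, 230 mm long along the bracket's y, on a post at the bracket's x 50, y -125 mm. It is in the way of a vertical gripper over the handle; a tool leaning along the valve's axis (back towards the bracket's -x) passes clear of it.
- handle_axis (a point): Point on the valve handle's turning axis at the mid-height of the lever, fixed on the bracket, 47 mm out from the sloping face (-25, 0, 130 mm in the bracket's frame). Its axes are the bracket's.
- handle_grip (a point): Middle of the black sleeve of the valve's straight lever, where to pinch it, 68 mm from the turning axis. The sleeve is 66 mm long (34 to 100 mm from the axis), 18 mm wide, 12 mm thick, with 40 mm free below it. Axes turn with the lever: x from the sleeve towards the turning axis, y across the lever's width (parallel to the sloping face), z along the valve's axis, out of the face.
- valve_handle (a joint): Angle of the handle in rad: 0 = shut stop (lever points down the slope, to the bracket's -x), 1.571 = open stop (lever level, in line with the brass pipe, pointing to the bracket's -y, away from the robot). It grows anticlockwise looking at the sloping face. Starts between 0 and 0.3. Stiff: 0.2 N m to turn (3 N at the grip); it stays where left.
- jar: Bystander: closed glass jar, 60 mm in diameter, 85 mm tall, standing beyond the plate. Origin: centre of its underside.
- set_square: Bystander: thin flat wooden set square (triangle), about 170 x 110 mm, 6 mm thick, lying beyond the plate. Origin: centre of its underside.
- brush: Bystander: paint brush 150 mm long lying on the table beyond the slabs. Origin: on its underside, near mid-length; x along its length.
Mind the look-alikes: they are no part of the job. Leave any red look-alike of the round_slab alone. What is shaped like the oblong_slab but blue is not meant.

How it is judged (in metres and radians):
On the way, in this order (a step that is already met when the one before it is completed fails the run):
1. both slabs lie flat and released inside their own outlines, the valve not yet opened (horizontal distance between oblong_slab and oblong_spot below 0.0095 m and z of oblong_slab in the frame of oblong_spot between -0.003 and 0.003 m and angle between each of oblong_slab, round_slab's own z axis and vertical below 0.06 rad and angle between the x axis of oblong_slab and the x axis of oblong_spot, either way round below 0.17 rad and horizontal distance between round_slab and round_spot below 0.0095 m and z of round_slab in the frame of round_spot between -0.003 and 0.003 m and linear speed of each of oblong_slab, round_slab below 0.02 m/s and contact force between each of oblong_slab, round_slab and the fingers below 0.2 N and value of joint valve_handle below 0.6 rad), for 0.2 s.
2. then the valve handle is turned to its open stop (value of joint valve_handle above 1.47 rad), for 0.2 s.
At the end, for the whole second after the job is handed in: Both slabs lie flat and still on their pads within 9.5 mm of their outlines' centres, the oblong in line within 0.17 rad; valve handle above 1.47 rad (0.1 from its open stop); jar, set square, brush within 30 mm of their starts, jar upright (horizontal distance between oblong_slab and oblong_spot below 0.0095 m and z of oblong_slab in the frame of oblong_spot between -0.003 and 0.003 m and angle between each of oblong_slab, round_slab's own z axis and vertical below 0.06 rad and angle between the x axis of oblong_slab and the x axis of oblong_spot, either way round below 0.17 rad and horizontal distance between round_slab and round_spot below 0.0095 m and z of round_slab in the frame of round_spot between -0.003 and 0.003 m and linear speed of each of oblong_slab, round_slab below 0.02 m/s and value of joint valve_handle above 1.47 rad and distance of each of jar, set_square, brush from where it was at the start of the episode below 0.03 m and angle between jar's own z axis and vertical below 0.2 rad); the robot touches nothing.
It fails at once if the valve is opened (past 0.6 rad) while a slab is not in its outline (value of joint valve_handle above 0.6 rad and not (horizontal distance between oblong_slab and oblong_spot below 0.0095 m and z of oblong_slab in the frame of oblong_spot between -0.003 and 0.003 m and angle between each of oblong_slab, round_slab's own z axis and vertical below 0.06 rad and angle between the x axis of oblong_slab and the x axis of oblong_spot, either way round below 0.17 rad and horizontal distance between round_slab and round_spot below 0.0095 m and z of round_slab in the frame of round_spot between -0.003 and 0.003 m)).
It fails at once if the oblong slab is dropped or slammed onto its pad (faster than 0.35 m/s just above it) (horizontal distance between oblong_slab and oblong_spot below 0.04 m and z of oblong_slab in the frame of oblong_spot below 0.03 m and linear speed of oblong_slab above 0.35 m/s).
It fails at once if the round slab is dropped or slammed onto its pad (faster than 0.35 m/s just above it) (horizontal distance between round_slab and round_spot below 0.04 m and z of round_slab in the frame of round_spot below 0.03 m and linear speed of round_slab above 0.35 m/s).
It fails at once if the jar, set square or brush is pushed away (more than 30 mm) (distance of any of jar, set_square, brush from where it was at the start of the episode above 0.03 m).
It also fails if it takes over 61 s, if anything falls off the work surface, if the arm or the gripper's body presses on something with over 40 N, if the wrist force passes 120 N, or if a joint passes its speed limit or range.

### The arm

A 6-joint arm with a two-finger parallel gripper is mounted at the origin on the work surface. World frame = base frame: x ahead of the robot, y to its left, z up, the work surface at z = 0. Lengths are in mm, angles in rad, forces in N, time in s.
With the tool pointing down it reaches from about 425 to 950 mm from the base axis. Payload 14.7 kg.
Tool frame: the origin (TCP) lies between the finger pads; the fingertips stand 25 mm ahead of it and the grasp point (between the pads) lies 6 mm ahead of it; z points along the fingers, y is the line along which they close (so a half turn about z gives the same grasp; the last joint's range is limited). The gripper opens to 85 mm and grips with 20 to 120 N. Pads are 22 mm wide; open, the fingers measure 114 mm over their backs; the gripper's body (76 mm by 85 mm) begins 54 mm behind the grasp point. The pads swing forward as they close: fully open they stand 13 mm farther back than shut.
Start: joints at [-1.154, 0.48, 1.596, -0, 1.065, -0.047], TCP at [290.792, -581.32, 256.297] pointing down, gripper open.
Joint ranges: [-2.75, 2.75], [-0.82, 2.05], [0.23, 2.67], [-1.56, 4.7], [0.09, 2.69], [-2.92, 2.92]. Speed limits (rad/s): [1.89, 1.89, 2.39, 3.01, 3.01, 3.01].

### API

Orientations are given as a unit quaternion [x, y, z, w].
In Python, from cell import status, capture, calibration, order gives the robot as it stands.
- The arm moves only by the tool play_rows, never from a script. Its argument "steps" is a list of rows, each an object with "translation": the shift along the world's x, y, z in m, a list of three; "spin": the turn about the world's z in degrees; "hand": the gripper command: -1 is shut, 1 is fully open, values between are in proportion. In form: [{"translation": [dx, dy, dz], "spin": spin, "hand": hand}, ...]. A call has 1 to 5 rows; each row shifts and turns the commanded pose from where the row before left it; what a row does not reach is not made up. A row lasts 1/12 s, in which the tool goes at most 41.7 mm and 7.16 degrees, less where a joint would pass 70% of its speed; a pose out of reach is approached as far as the arm can. A call is refused whole if a number of a shift passes 0.0417 or a number of a turn 7.16, either way. A call with a gripper value outside its range is refused whole. The fingers move at their own pace and stop on an object; the grip force is fixed at half the most. Time passes only in rows, so rows that do not move let the fingers close. It gives the time, the measured TCP pose, the force, the opening and the grip force at its end, in the units of the state.
- status.read_state(): the state, without advancing time (a new reading comes with each control period).
- capture(name): name is "scene" or "top" or "wrist"; returns (picture, depth): 480x640x3 uint8, red, green, blue; 480x640 float32, mm along the optical axis (not along the pixel's ray), 0 where there is no reading.
- calibration(name): a dict with "fov_y" (degrees; the focal length in pixels is half the picture's height over the tangent of half this angle, whatever the lens; pixels are square), "cx", "cy" (the principal point, pixels), "rvec" (rotation vector, rad) and "tvec" (3), from world to camera coordinates, as OpenCV has them; the wrist camera has in their place "tool_from_camera" (4x4, takes a point from camera to tool coordinates, whose origin is the TCP and whose axes are the flange's). Camera axes: x right, y down, z forward; pixel columns grow to the right and rows downward; lengths in mm; the calibration is good to about 2 mm. A picture is of the moment at which its call begins: read the wrist's pose just before it. calibration takes no time and is no camera call.
- order.close_job(): hands the job in; it is judged then, once.
The state is a dict: "time": time; "joint_positions": joint angles; "qd": joint speeds; "joint_torque": joint torques, N m; "tcp_pos": TCP position; "ee_rot": TCP orientation; "ft_force": force on the tool from outside, world axes, zero at the start; "torque": the same for the moment, N m; "finger_gap": finger opening in mm; "grasp_force": force on a finger pad.
Only numpy, scipy, OpenCV 4.12 (cv2) and the standard library are available. Lean on these libraries where they do the work, as an engineer would, in place of code of your own. Each camera call takes 0.05 s, during which the arm holds its last target. There are 200 camera calls.

## Working session

There is one attempt and no reset: what is moved stays moved. The work goes in short steps, Python scripts to look and compute and a tool call to move; the robot and the scene stay as the last step left them, time stands still between calls to the robot, and variables do not carry over. Pictures are saved under pics/ and viewed, at most 10 in all, crops included, and the job is handed in when it is done.

Besides the shell and the picture viewer there is one more tool, called after ">>>" by a JSON object that holds its "name" and its "arguments", one argument or row to a line. play_rows: Moves the arm, as the interface text tells. Its arguments: {"type":"object","properties":{"steps":{"type":"array"}},"required":["steps"]}

```bash
mkdir -p pics; ls; cat > h.py <<'E'
import numpy as np,cv2
from cell import status,capture,calibration,order
from scipy.spatial.transform import Rotation as R
def cam(n,st=None):
    c=calibration(n); f=240/np.tan(np.radians(c['fov_y'])/2)
    if 'rvec' in c:
        Rm=R.from_rotvec(np.ravel(c['rvec'])).as_matrix(); t=np.ravel(c['tvec'])
        return f,c['cx'],c['cy'],Rm.T,-Rm.T@t
    T=np.array(c['tool_from_camera']); Q=R.from_quat(st['ee_rot']).as_matrix()
    return f,c['cx'],c['cy'],Q@T[:3,:3],Q@T[:3,3]+np.array(st['tcp_pos'])
def ray(C,uv,z):
    f,cx,cy,Rw,o=C; uv=np.atleast_2d(uv).astype(float)
    d=np.c_[(uv[:,0]-cx)/f,(uv[:,1]-cy)/f,np.ones(len(uv))]@Rw.T
    return o+d*((z-o[2])/d[:,2])[:,None]
def proj(C,P):
    f,cx,cy,Rw,o=C; p=(np.atleast_2d(P)-o)@Rw
    return np.c_[cx+f*p[:,0]/p[:,2],cy+f*p[:,1]/p[:,2]]
def save(n,im): cv2.imwrite('pics/'+n,im[:,:,::-1])
E
python3 - <<'E'
from h import *
s=status.read_state();print(s)
for n in('scene','top','wrist'):
    im,d=capture(n);save(n+'0.png',im);np.savez('pics/'+n+'0.npz',im=im,d=d);print(n,calibration(n), [np.round(a,3).tolist() for a in cam(n,s)[3:]])
E
```

```text
pics
{'time': 0.0, 'joint_positions': array([-1.15359106e+00,  4.80820490e-01,  1.59684090e+00, -2.18619511e-05,
        1.06507505e+00, -4.66145964e-02]), 'qd': array([-0.00024478, -0.00011908, -0.00059521,  0.00194738, -0.00026153,
       -0.0009865 ]), 'joint_torque': array([-2.58218170e-03, -9.50653410e+01, -4.30175900e+01, -2.74138874e-04,
        1.22971216e-02,  1.53403681e-05]), 'tcp_pos': array([ 290.64928794, -581.00044675,  255.69201311]), 'ee_rot': array([ 9.73227820e-01,  2.29841865e-01, -1.14760504e-04, -5.60345944e-04]), 'ft_force': array([-0.43458419,  0.36930286, -0.58318527]), 'torque': array([ 0.00396961,  0.00216773, -0.04023487]), 'grasp_force': 0.0, 'finger_gap': 85.44574472636995}
scene {'fov_y': 47.936919448451064, 'cx': 321.9153450817562, 'cy': 240.73831486907616, 'rvec': array([ 1.01099426,  2.64368167, -0.81179661]), 'tvec': array([ 440.11319131, -187.72542739, 1510.69461122])} [[[-0.747, 0.557, -0.363], [0.665, 0.616, -0.423], [-0.012, -0.557, -0.83]], [982.131, 462.238, 1154.51]]
top {'fov_y': 57.07484967922262, 'cx': 320.65970683539757, 'cy': 237.46670282714234, 'rvec': array([ 2.19040147, -2.20132838,  0.13282616]), 'tvec': array([ -60.01575756,  573.1934746 , 1036.82573608])} [[[-0.007, -0.996, 0.084], [-0.999, 0.003, -0.037], [0.037, -0.084, -0.996]], [483.882, -23.535, 1082.804]]
wrist {'fov_y': 62.253171965893976, 'cx': 321.7892196032299, 'cy': 240.2627775114212, 'tool_from_camera': array([[ 2.29493431e-04, -9.57495260e-01, -2.88448910e-01,
         7.35678241e+01],
       [ 9.99999863e-01,  3.55469768e-04, -3.84356515e-04,
        -1.54885780e+00],
       [ 4.70554409e-04, -2.88448782e-01,  9.57495211e-01,
        -1.17435176e+02],
       [ 0.00000000e+00,  0.00000000e+00,  0.00000000e+00,
         1.00000000e+00]])} [[[0.448, -0.856, -0.259], [-0.894, -0.429, -0.128], [-0.002, 0.288, -0.958]], [355.808, -546.825, 373.131]]
```

View pics/scene0.png

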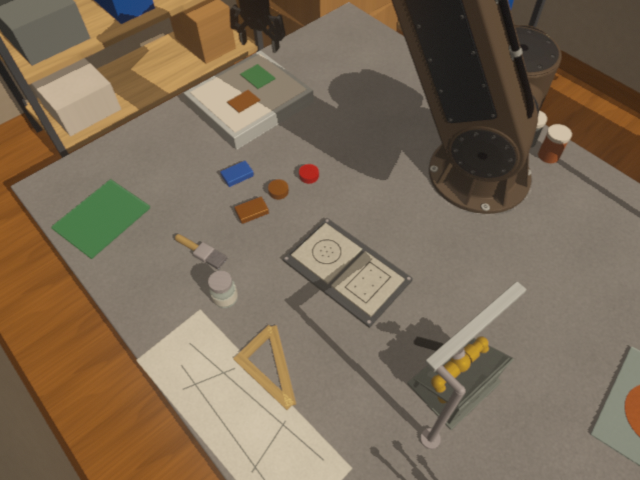

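View pics/top0.png

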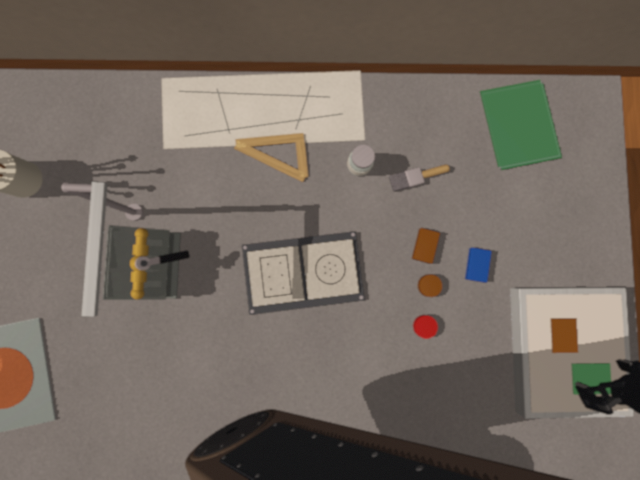

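View pics/wrist0.png

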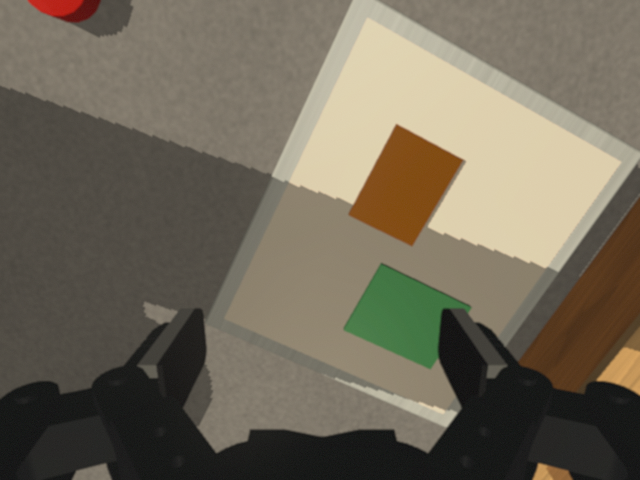

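Top view: amber oblong is at (427,246), a blue oblong look-alike at (478,265), the amber disc at (430,285), and a red disc look-alike at (425,327). There is also a flat orange patch at (564,335) on the tray. The amber pieces at (427,246) and (430,285) fit the description: both amber glass, and lying side by side on the table. The round outline is at (330,269), the oblong one at (277,276), the handle sleeve at about (172,257), and the lamp bar at (95,250). I'll confirm with an enlarged crop and measure.

```bash
python3 - <<'E'
from h import *
z=np.load('pics/top0.npz');im,d=z['im'],z['d'];C=cam('top')
save('crop.png',cv2.resize(im[215:350,390:510],None,fx=4,fy=4,interpolation=cv2.INTER_CUBIC))
hsv=cv2.cvtColor(im,cv2.COLOR_RGB2HSV)
m=cv2.inRange(hsv,(8,140,40),(20,255,220));m[:, :400]=0
for c in cv2.findContours(m,0,2)[0]:
    if cv2.contourArea(c)<200: continue
    (u,v),wh,a=cv2.minAreaRect(c);b=cv2.boxPoints(((u,v),wh,a));P=ray(C,b,22)
    print('amber',(u,v),wh,a,'depth',np.median(d[int(v)-4:int(v)+4,int(u)-4:int(u)+4]),P.mean(0).round(1),P[:,:2].round(1).tolist())
# plate: white pads
m=cv2.inRange(hsv,(0,0,110),(60,90,255));m[:, :240]=0;m[:,365:]=0;m[:230]=0;m[320:]=0
for c in cv2.findContours(m,0,2)[0]:
    if cv2.contourArea(c)<600: continue
    r=cv2.minAreaRect(c);print('pad',r,ray(C,cv2.boxPoints(r),20)[:,:2].round(1).tolist())
# black line in pads
g=cv2.cvtColor(im,cv2.COLOR_RGB2GRAY)
k=cv2.inRange(g,0,105)
cs,h=cv2.findContours(k,cv2.RETR_CCOMP,cv2.CHAIN_APPROX_NONE)
for i,c in enumerate(cs):
    r=cv2.minAreaRect(c)
    if 240<r[0][0]<365 and 235<r[0][1]<310 and 300<cv2.contourArea(c)<2500: print('line',h[0][i][3]>=0,cv2.contourArea(c),r,ray(C,[r[0]],20).round(1),ray(C,cv2.boxPoints(r),20)[:,:2].round(1).tolist())
# lamp
m=((d>0)).astype(np.uint8)
f,cx,cy,Rw,o=C
vv,uu=np.mgrid[:480,:640]
X=(np.dstack([(uu-cx)/f,(vv-cy)/f,np.ones_like(d)])*d[...,None])@Rw.T+o
for name,mm in(('lamp',(X[...,2]>290)&(X[...,2]<340)&(uu<130)&(uu>70)&(vv>170)&(vv<330)),('sleeve',(g<50)&(uu>150)&(uu<192)&(vv>245)&(vv<268)&(X[...,2]>75))):
    q=np.c_[uu[mm],vv[mm]].astype(np.float32);r=cv2.minAreaRect(q);print(name,len(q),r,np.median(X[mm],0).round(1),X[mm].min(0).round(),X[mm].max(0).round())
for uv in((142,235),(139,290),(145,263),(160,261),(172,257),(185,254),(110,230),(110,296),(176,235),(165,290)): print(uv,X[uv[1],uv[0]].round(1))
E
```

```text
amber (564.0, 335.0) (32.0, 24.0) 90.0 depth 1032.3654 [ 334.6 -650.2   22. ] [[373.0, -622.5], [372.4, -682.0], [296.2, -677.7], [296.9, -618.6]]
amber (429.5, 285.5) (21.0, 23.0) 90.0 depth 1066.0668 [ 456.  -325.1   22. ] [[481.4, -297.7], [481.0, -353.9], [430.5, -352.4], [431.0, -296.5]]
amber (425.8236083984375, 245.20590209960938) (20.615528106689453, 32.01470184326172) 14.03624439239502 depth 1073.699 [ 553.5 -318.8   22. ] [[521.9, -283.9], [597.5, -304.9], [585.1, -353.8], [509.5, -332.5]]
amber (519.5, 207.0) (286.0, 239.0) 90.0 depth 1112.2472 [ 656.9 -558.3   22. ] [[1010.1, -265.4], [1017.2, -883.6], [296.5, -834.0], [303.9, -250.1]]
pad ((274.6538391113281, 275.73077392578125), (55.93966293334961, 52.46669006347656), 82.87498474121094) [[540.8, 118.3], [556.0, -6.4], [423.2, -22.7], [408.9, 100.9]]
pad ((329.73846435546875, 268.90771484375), (55.56755828857422, 52.09458923339844), 82.87498474121094) [[556.3, -14.2], [571.5, -139.4], [438.6, -154.4], [424.3, -30.3]]
pad ((302.0, 274.5), (89.0, 124.0), 90.0) [[592.0, 131.0], [591.2, -168.6], [377.4, -165.4], [380.4, 129.1]]
lamp 2297 ((88.5, 249.0), (134.0, 35.0), 90.0) [538.3 335.1 318.1] [416. 321. 290.] [646. 389. 323.]
sleeve 238 ((173.9038543701172, 256.5192565917969), (8.04076099395752, 29.417415618896484), 78.69007110595703) [525.5 263.6 101.2] [511. 236.  84.] [539. 291. 118.]
(142, 235) [572.  328.4 115.3]
(139, 290) [453.5 331.2 116.3]
(145, 263) [510.6 311.8 139.6]
(160, 261) [515.4 288.4 115.7]
(172, 257) [524.5 266.7 102.9]
(185, 254) [531.7 243.1  86. ]
(110, 230) [582.6 394.8 120.5]
(110, 296) [441.3 391.2 118.2]
(176, 235) [581.5 286.4   7.9]
(165, 290) [451.  295.9  52.6]
```

View pics/crop.png

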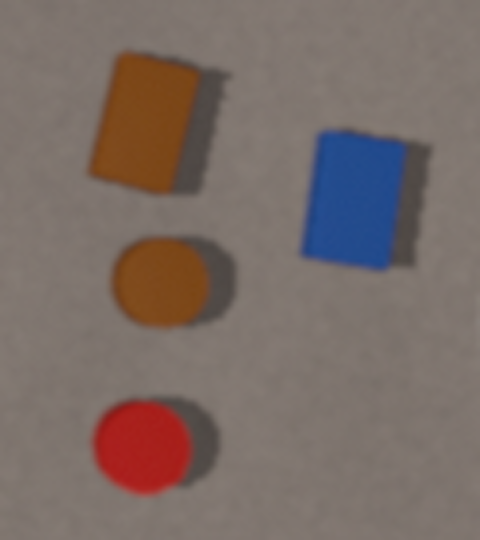

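The crop confirms it: amber oblong at (145,122) and amber disc at (162,283). The blue and red pieces stay where they are. Next I'll go above the oblong slab.

>>> {"name": "play_rows", "arguments": {
  "steps": [
    {"translation": [0.028,0.028,-0.009],"spin": -7,"hand": 1},
    {"translation": [0.028,0.028,-0.009],"spin": -7,"hand": 1},
    {"translation": [0.028,0.028,-0.009],"spin": -7,"hand": 1},
    {"translation": [0.028,0.028,-0.009],"spin": -7,"hand": 1},
    {"translation": [0.028,0.028,-0.009],"spin": -7,"hand": 1}
  ]
}}

```text
time: 0.57
tcp_pos: [425.8, -446.1, 212.7]
ee_rot: [0.998, -0.063, -0.0, -0.0]
ft_force: [0.8, 0.6, 0.6]
finger_gap: 85.4
grasp_force: 0.0
```

>>> {"name": "play_rows", "arguments": {
  "steps": [
    {"translation": [0.028,0.028,-0.009],"spin": -7,"hand": 1},
    {"translation": [0.028,0.028,-0.009],"spin": 0,"hand": 1},
    {"translation": [0.028,0.028,-0.009],"spin": 0,"hand": 1},
    {"translation": [0.028,0.028,-0.009],"spin": 0,"hand": 1},
    {"translation": [0,0,0],"spin": 0,"hand": 1}
  ]
}}

```text
time: 0.98
tcp_pos: [538.9, -331.9, 175.9]
ee_rot: [0.993, -0.116, -0.0, -0.001]
ft_force: [-0.7, 0.9, -0.2]
finger_gap: 85.2
grasp_force: 0.0
```

```bash
cat >> h.py <<'E'
def tool():
    s=status.read_state();y=R.from_quat(s['ee_rot']).as_matrix()[:,1]
    print('t %.2f'%s['time'],'tcp',np.round(s['tcp_pos'],1),'yang %.1f'%(np.degrees(np.arctan2(y[1],y[0]))%180),'gap %.1f'%s['finger_gap'],'F',np.round(s['ft_force'],1),'q',np.round(s['joint_positions'],2)); return s
def amber(name,zt=22):
    s=tool();im,d=capture('wrist');save(name,im);C=cam('wrist',s)
    hsv=cv2.cvtColor(im,cv2.COLOR_RGB2HSV);m=cv2.inRange(hsv,(8,140,40),(20,255,255))
    for c in cv2.findContours(m,0,2)[0]:
        if cv2.contourArea(c)<1500: continue
        c=cv2.convexHull(c);P=ray(C,c[:,0],zt)[:,:2].astype(np.float32)
        r=cv2.minAreaRect(P);print('amber px',cv2.minAreaRect(c)[0],'xy',np.round(r[0],1),'size',np.round(r[1],1),'ang %.1f'%r[2], 'circle',cv2.minEnclosingCircle(P))
E
python3 -c "
from h import *
amber('w1.png')"
```

```text
t 0.98 tcp [ 538.9 -331.9  175.9] yang 76.7 gap 85.2 F [-0.7  0.9 -0.2] q [-0.6   0.54  1.71  0.    0.89  1.2 ]
amber px (340.0000305175781, 325.0) xy [ 460.4 -326.1] size [61.7 54. ] ang 2.0 circle ((460.62969970703125, -326.4428405761719), 31.13409996032715)
amber px (300.5775146484375, 208.56309509277344) xy [ 554.2 -319.3] size [48.  78.7] ang 74.4 circle ((554.2816162109375, -318.9927978515625), 44.772682189941406)
```

>>> {"name": "play_rows", "arguments": {
  "steps": [
    {"translation": [0.0115,0.01,-0.025],"spin": 0,"hand": 1},
    {"translation": [0,0,-0.035],"spin": 0,"hand": 1},
    {"translation": [0,0,-0.035],"spin": 0,"hand": 1},
    {"translation": [0,0,-0.03],"spin": 0,"hand": 1},
    {"translation": [0,0,-0.02],"spin": 0,"hand": 1}
  ]
}}

```text
time: 1.45
tcp_pos: [545.2, -327.1, 29.9]
ee_rot: [0.993, -0.118, -0.001, -0.001]
ft_force: [0.2, -1.5, 0.3]
finger_gap: 85.2
grasp_force: 0.0
```

>>> {"name": "play_rows", "arguments": {
  "steps": [
    {"translation": [0,0,0],"spin": 0,"hand": 1},
    {"translation": [0,0,0],"spin": 0,"hand": 1},
    {"translation": [0,0,0],"spin": 0,"hand": -1},
    {"translation": [0,0,0],"spin": 0,"hand": -1},
    {"translation": [0,0,0],"spin": 0,"hand": -1}
  ]
}}

```text
time: 1.87
tcp_pos: [547.7, -327.8, 34.5]
ee_rot: [0.993, -0.118, 0.001, 0.0]
ft_force: [1.1, 1.6, 1.0]
finger_gap: 51.6
grasp_force: 1.0
```

>>> {"name": "play_rows", "arguments": {
  "steps": [
    {"translation": [0,0,0],"spin": 0,"hand": -1},
    {"translation": [0,0,0],"spin": 0,"hand": -1},
    {"translation": [0,0,0],"spin": 0,"hand": -1}
  ]
}}

```text
time: 2.12
tcp_pos: [547.7, -327.7, 34.8]
ee_rot: [0.993, -0.118, 0.001, 0.001]
ft_force: [-2.1, 2.1, 14.0]
finger_gap: 48.2
grasp_force: 60.8
```

>>> {"name": "play_rows", "arguments": {
  "steps": [
    {"translation": [0,0,0.02],"spin": 0,"hand": -1},
    {"translation": [0,0,0.035],"spin": 0,"hand": -1},
    {"translation": [0,0.015,0.035],"spin": 0,"hand": -1},
    {"translation": [-0.013,0.035,0.005],"spin": 2,"hand": -1},
    {"translation": [-0.013,0.035,0],"spin": 2,"hand": -1}
  ]
}}

```text
time: 2.53
tcp_pos: [522.7, -243.1, 131.3]
ee_rot: [0.997, -0.083, 0.003, 0.001]
ft_force: [-0.1, -0.0, -3.4]
finger_gap: 48.0
grasp_force: 64.4
```

>>> {"name": "play_rows", "arguments": {
  "steps": [
    {"translation": [-0.013,0.035,0],"spin": 2,"hand": -1},
    {"translation": [-0.013,0.035,0],"spin": 2,"hand": -1},
    {"translation": [-0.013,0.035,0],"spin": 2,"hand": -1},
    {"translation": [-0.013,0.035,0],"spin": 2,"hand": -1},
    {"translation": [-0.013,0.035,0],"spin": 2,"hand": -1}
  ]
}}

```text
time: 2.95
tcp_pos: [455.4, -65.9, 128.7]
ee_rot: [1.0, 0.005, 0.001, 0.0]
ft_force: [0.6, 1.5, -1.5]
finger_gap: 48.0
grasp_force: 64.4
```

>>> {"name": "play_rows", "arguments": {
  "steps": [
    {"translation": [-0.013,0.035,0],"spin": 2,"hand": -1},
    {"translation": [-0.013,0.035,0],"spin": 2,"hand": -1},
    {"translation": [-0.005,0.02,0],"spin": 2,"hand": -1},
    {"translation": [0,0,0],"spin": 0,"hand": -1},
    {"translation": [0,0,0],"spin": 0,"hand": -1}
  ]
}}

```text
time: 3.37
tcp_pos: [425.1, 23.7, 128.5]
ee_rot: [0.998, 0.058, 0.001, 0.0]
ft_force: [-0.3, -0.1, -1.8]
finger_gap: 47.9
grasp_force: 64.4
```

```bash
python3 -c "
from h import *
s=tool()
amber('w2.png',110)"
```

```text
t 3.37 tcp [425.1  23.7 128.5] yang 96.6 gap 47.9 F [-0.3 -0.1 -1.8] q [-0.02  0.38  2.22 -0.    0.54  1.44]
t 3.37 tcp [425.1  23.7 128.5] yang 96.6 gap 47.9 F [-0.3 -0.1 -1.8] q [-0.02  0.38  2.22 -0.    0.54  1.44]
amber px (321.0, 302.5) xy [429.2  25.9] size [84.8 51.4] ang 6.6 circle ((428.42816162109375, 25.7619686126709), 47.358551025390625)
```

View pics/w2.png

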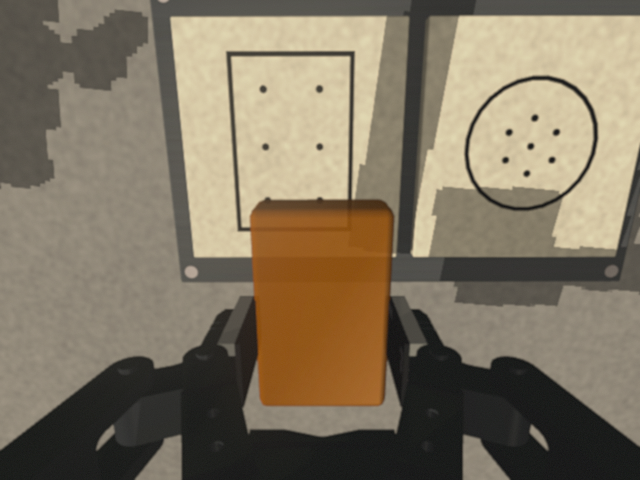

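Wrist view: the slab is held square, with its top face between rows 213 and 405. The oblong outline corners are (228,53), (354,53), (351,230) and (239,229), and the centre dot of the round outline is at (530,146).

```bash
python3 - <<'E'
from h import *
s=tool();C=cam('wrist',s)
P=ray(C,[(228,53),(354,53),(351.5,230),(239,229)],20)[:,:2];print(P.round(1),P.mean(0),np.linalg.norm(np.roll(P,-1,0)-P,axis=1).round(1))
a=(P[0]+P[1]-P[2]-P[3]);print('x ang',np.degrees(np.arctan2(a[1],a[0])))
print('round',ray(C,[(530,146)],20)); 
im=cv2.imread('pics/w2.png');g=cv2.cvtColor(im,6)
m=cv2.inRange(g[:, 455:610][:220],0,75);cs=[c for c in cv2.findContours(m,0,1)[0] if 100<cv2.boundingRect(c)[2]<145]
for c in cs:
    Q=ray(C,c[:,0]+[455,0],20)[:,:2].astype(np.float32);print('fit',cv2.fitEllipse(Q))
for zt in(112,116,120):
    E=ray(C,[(322,405),(322,213),(252,300),(390,300)],zt);print(zt,E[:2].mean(0)-s['tcp_pos'],np.linalg.norm(E[0]-E[1]))
E=ray(C,[(322,201)],94);print(E)
E
```

```text
t 3.42 tcp [425.6  22.9 128.4] yang 96.5 gap 48.5 F [-0.7  0.7 -2.1] q [-0.02  0.38  2.22 -0.    0.54  1.44]
[[526.   85.1]
 [533.4  20. ]
 [438.8   8.4]
 [431.8  74.2]] [482.50072023  46.9344802 ] [65.5 95.4 66.2 94.8]
x ang 6.78859285973862
round [[497.84025714 -83.38111156  20.        ]]
fit ((497.7569274902344, -83.5919418334961), (71.4796142578125, 71.98834991455078), 84.97853088378906)
112 [  2.85814571   1.8267796  -16.41898077] 78.90683021989875
116 [  4.92700431   2.06752524 -12.41898077] 76.5510853157568
120 [ 6.9958629   2.30827089 -8.41898077] 74.1953404116148
[[468.32064332  29.32629795  94.        ]]
```

>>> {"name": "play_rows", "arguments": {
  "steps": [
    {"translation": [0.03,0.013,0],"spin": 0,"hand": -1},
    {"translation": [0.024,0.01,-0.02],"spin": 0,"hand": -1},
    {"translation": [0,0,-0.02],"spin": 0,"hand": -1},
    {"translation": [0,0,0],"spin": 0,"hand": -1},
    {"translation": [0,0,0],"spin": 0,"hand": -1}
  ]
}}

```text
time: 3.83
tcp_pos: [478.4, 44.9, 87.3]
ee_rot: [0.998, 0.056, -0.001, 0.0]
ft_force: [-0.1, 0.5, -1.0]
finger_gap: 48.3
grasp_force: 64.3
```

```bash
python3 -c "
from h import *
s=tool()"
```

```text
t 3.83 tcp [478.4  44.9  87.3] yang 96.4 gap 48.3 F [-0.1  0.5 -1. ] q [ 0.03  0.51  2.12 -0.    0.51  1.49]
```

>>> {"name": "play_rows", "arguments": {
  "steps": [
    {"translation": [0.001,0.001,-0.009],"spin": 0,"hand": -1},
    {"translation": [0,0,-0.009],"spin": 0,"hand": -1},
    {"translation": [0,0,-0.007],"spin": 0,"hand": -1},
    {"translation": [0,0,-0.003],"spin": 0,"hand": -1},
    {"translation": [0,0,0],"spin": 0,"hand": -1}
  ]
}}

```text
time: 4.25
tcp_pos: [479.3, 46.7, 59.1]
ee_rot: [0.998, 0.056, -0.001, -0.0]
ft_force: [-0.4, -0.0, -1.8]
finger_gap: 48.1
grasp_force: 64.4
```

>>> {"name": "play_rows", "arguments": {
  "steps": [
    {"translation": [0,0,-0.002],"spin": 0,"hand": -1},
    {"translation": [0,0,0],"spin": 0,"hand": -1},
    {"translation": [0,0,0],"spin": 0,"hand": -1}
  ]
}}

```text
time: 4.5
tcp_pos: [480.0, 46.9, 57.9]
ee_rot: [0.998, 0.057, 0.0, -0.0]
ft_force: [-0.6, -0.4, -1.8]
finger_gap: 48.1
grasp_force: 64.4
```

>>> {"name": "play_rows", "arguments": {
  "steps": [
    {"translation": [0,0,-0.001],"spin": 0,"hand": -1},
    {"translation": [0,0,0],"spin": 0,"hand": -1},
    {"translation": [0,0,-0.001],"spin": 0,"hand": -1},
    {"translation": [0,0,0],"spin": 0,"hand": -1}
  ]
}}

```text
time: 4.83
tcp_pos: [479.9, 46.8, 55.7]
ee_rot: [0.998, 0.057, 0.0, -0.0]
ft_force: [-0.4, 0.0, -1.5]
finger_gap: 48.1
grasp_force: 64.4
```

>>> {"name": "play_rows", "arguments": {
  "steps": [
    {"translation": [0,0,-0.001],"spin": 0,"hand": -1},
    {"translation": [0,0,0],"spin": 0,"hand": -1},
    {"translation": [0,0,0],"spin": 0,"hand": -1}
  ]
}}

```text
time: 5.08
tcp_pos: [480.0, 46.8, 54.8]
ee_rot: [0.998, 0.057, 0.0, -0.0]
ft_force: [-0.4, 0.3, 2.2]
finger_gap: 48.3
grasp_force: 64.8
```

>>> {"name": "play_rows", "arguments": {
  "steps": [
    {"translation": [0,0,0],"spin": 0,"hand": -0.1},
    {"translation": [0,0,0],"spin": 0,"hand": 0.3},
    {"translation": [0,0,0],"spin": 0,"hand": 0.6},
    {"translation": [0,0,0],"spin": 0,"hand": 0.9},
    {"translation": [0,0,0],"spin": 0,"hand": 1}
  ]
}}

```text
time: 5.5
tcp_pos: [480.0, 46.8, 54.7]
ee_rot: [0.998, 0.057, 0.0, -0.0]
ft_force: [-0.4, 0.0, 0.2]
finger_gap: 85.5
grasp_force: 0.0
```

>>> {"name": "play_rows", "arguments": {
  "steps": [
    {"translation": [0,0,0.015],"spin": 0,"hand": 1},
    {"translation": [0,0,0.03],"spin": 0,"hand": 1},
    {"translation": [-0.025,-0.02,0.03],"spin": 0,"hand": 1},
    {"translation": [-0.015,-0.02,0.03],"spin": 0,"hand": 1},
    {"translation": [-0.005,-0.0,0.0],"spin": 0,"hand": 1}
  ]
}}

```text
time: 5.92
tcp_pos: [435.9, 6.0, 162.0]
ee_rot: [0.998, 0.056, 0.002, 0.0]
ft_force: [2.6, -0.4, 1.0]
finger_gap: 85.2
grasp_force: 0.0
```

```bash
python3 -c "
from h import *
amber('w3.png',42)"
```

```text
t 5.92 tcp [435.9   6.  162. ] yang 96.5 gap 85.2 F [ 2.6 -0.4  1. ] q [-0.06  0.33  2.17 -0.    0.64  1.4 ]
amber px (260.0982971191406, 153.9774932861328) xy [484.2  48.3] size [77.2 48.6] ang 6.5 circle ((484.26104736328125, 48.73143005371094), 44.28310012817383)
```

View pics/w3.png

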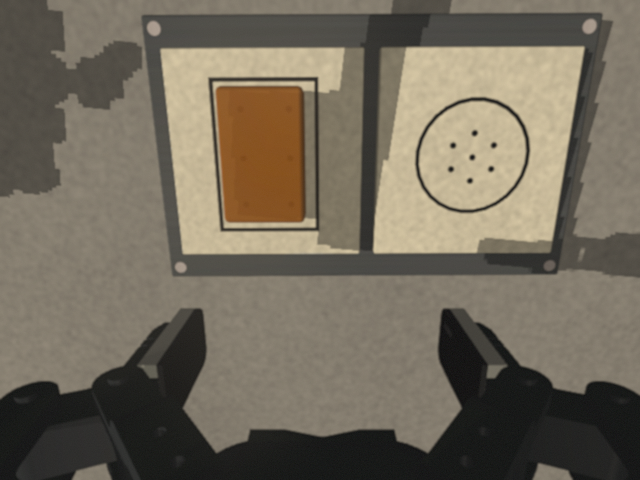

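The slab lies inside its outline (slab (217–303, 87–222), outline (211–318, 79–230)). I'll quantify the offset.

```bash
python3 - <<'E'
from h import *
s=tool();C=cam('wrist',s)
P=ray(C,[(211,79),(317,79),(318,229),(222,230)],20)[:,:2];print(P.mean(0),np.linalg.norm(np.roll(P,-1,0)-P,axis=1).round(1))
S=ray(C,[(217,87),(303,87),(303,222),(225,222)],42)[:,:2];print(S.mean(0),np.linalg.norm(np.roll(S,-1,0)-S,axis=1).round(1))
print(ray(C,[(472,157)],20))
E
```

```text
t 5.97 tcp [435.4   6.8 160.4] yang 96.4 gap 85.6 F [-2.3  0.2 -0.4] q [-0.05  0.33  2.17 -0.    0.64  1.41]
[481.42274408  48.58743716] [64.1 93.8 64.5 94.5]
[483.61605235  48.81033327] [47.8 77.2 47.7 77.2]
[[496.78507126 -81.17296002  20.        ]]
```

>>> {"name": "play_rows", "arguments": {
  "steps": [
    {"translation": [0,-0.037,0],"spin": 0,"hand": 1},
    {"translation": [0,-0.037,0],"spin": 0,"hand": 1},
    {"translation": [0,-0.037,0],"spin": 0,"hand": 1},
    {"translation": [0,-0.037,0],"spin": 0,"hand": 1},
    {"translation": [0,-0.037,0],"spin": 0,"hand": 1}
  ]
}}

```text
time: 6.38
tcp_pos: [436.1, -178.6, 157.5]
ee_rot: [0.998, 0.057, -0.0, -0.0]
ft_force: [0.3, 1.2, -0.3]
finger_gap: 85.2
grasp_force: 0.0
```

>>> {"name": "play_rows", "arguments": {
  "steps": [
    {"translation": [0,-0.037,0],"spin": 0,"hand": 1},
    {"translation": [0,-0.037,0],"spin": 0,"hand": 1},
    {"translation": [0,-0.037,0],"spin": 0,"hand": 1},
    {"translation": [0,-0.037,-0.015],"spin": 0,"hand": 1},
    {"translation": [0,0,-0.015],"spin": 0,"hand": 1}
  ]
}}

```text
time: 6.8
tcp_pos: [437.9, -331.7, 127.8]
ee_rot: [0.998, 0.055, 0.002, 0.002]
ft_force: [-0.2, 0.5, 0.8]
finger_gap: 85.4
grasp_force: 0.0
```

>>> {"name": "play_rows", "arguments": {
  "steps": [
    {"translation": [0,0,0],"spin": 0,"hand": 1},
    {"translation": [0,0,0],"spin": 0,"hand": 1}
  ]
}}

```text
time: 6.97
tcp_pos: [435.5, -324.3, 126.9]
ee_rot: [0.998, 0.056, -0.001, -0.001]
ft_force: [-0.0, 0.2, -0.2]
finger_gap: 85.3
grasp_force: 0.0
```

```bash
python3 -c "
from h import *
amber('w4.png',22)"
```

```text
t 6.97 tcp [ 435.5 -324.3  126.9] yang 96.4 gap 85.3 F [-0.   0.2 -0.2] q [-0.7   0.51  1.96  0.    0.68  0.76]
amber px (332.0, 212.0) xy [ 457.5 -325.8] size [55.1 54. ] ang 6.5 circle ((457.3784484863281, -325.3718566894531), 27.916780471801758)
```

>>> {"name": "play_rows", "arguments": {
  "steps": [
    {"translation": [0.022,-0.001,-0.02],"spin": 0,"hand": 1},
    {"translation": [0,0,-0.028],"spin": 0,"hand": 1},
    {"translation": [0,0,-0.028],"spin": 0,"hand": 1},
    {"translation": [0,0,-0.02],"spin": 0,"hand": 1},
    {"translation": [0,0,0],"spin": 0,"hand": 1}
  ]
}}

```text
time: 7.43
tcp_pos: [457.2, -323.7, 29.7]
ee_rot: [0.998, 0.057, -0.002, -0.002]
ft_force: [-0.7, 0.7, -0.8]
finger_gap: 85.7
grasp_force: 0.0
```

>>> {"name": "play_rows", "arguments": {
  "steps": [
    {"translation": [0,0,0],"spin": 0,"hand": 1}
  ]
}}

```text
time: 7.52
tcp_pos: [458.3, -324.9, 32.4]
ee_rot: [0.998, 0.057, -0.001, -0.001]
ft_force: [-0.6, 0.1, -0.2]
finger_gap: 85.3
grasp_force: 0.0
```

>>> {"name": "play_rows", "arguments": {
  "steps": [
    {"translation": [0,0,0],"spin": 0,"hand": -1},
    {"translation": [0,0,0],"spin": 0,"hand": -1},
    {"translation": [0,0,0],"spin": 0,"hand": -1},
    {"translation": [0,0,0],"spin": 0,"hand": -1},
    {"translation": [0,0,0],"spin": 0,"hand": -1}
  ]
}}

```text
time: 7.93
tcp_pos: [459.1, -326.6, 34.4]
ee_rot: [0.998, 0.056, 0.001, 0.001]
ft_force: [-0.9, 4.1, 20.8]
finger_gap: 53.2
grasp_force: 58.9
```

>>> {"name": "play_rows", "arguments": {
  "steps": [
    {"translation": [0,0,0],"spin": 0,"hand": -1},
    {"translation": [0,0,0.02],"spin": 0,"hand": -1},
    {"translation": [0,0,0.035],"spin": 0,"hand": -1},
    {"translation": [-0.005,0.02,0.035],"spin": 0,"hand": -1},
    {"translation": [-0.005,0.035,0.006],"spin": 0,"hand": -1}
  ]
}}

```text
time: 8.35
tcp_pos: [451.1, -274.6, 133.8]
ee_rot: [0.998, 0.055, 0.004, 0.003]
ft_force: [2.8, -0.0, -0.4]
finger_gap: 53.4
grasp_force: 64.9
```

>>> {"name": "play_rows", "arguments": {
  "steps": [
    {"translation": [-0.004,0.037,0],"spin": 0,"hand": -1},
    {"translation": [-0.004,0.037,0],"spin": 0,"hand": -1},
    {"translation": [-0.004,0.037,0],"spin": 0,"hand": -1},
    {"translation": [-0.004,0.037,0],"spin": 0,"hand": -1},
    {"translation": [0,0.028,0],"spin": 0,"hand": -1}
  ]
}}

```text
time: 8.77
tcp_pos: [430.9, -92.9, 129.1]
ee_rot: [0.998, 0.056, 0.0, -0.0]
ft_force: [0.2, -0.5, -2.4]
finger_gap: 53.4
grasp_force: 64.9
```

>>> {"name": "play_rows", "arguments": {
  "steps": [
    {"translation": [0,0,0],"spin": 0,"hand": -1},
    {"translation": [0,0,0],"spin": 0,"hand": -1}
  ]
}}

```text
time: 8.93
tcp_pos: [432.4, -94.0, 129.2]
ee_rot: [0.998, 0.058, 0.001, 0.0]
ft_force: [0.9, -0.7, -1.1]
finger_gap: 53.1
grasp_force: 64.8
```

```bash
python3 -c "
from h import *
amber('w5.png',113)"
```

```text
t 8.93 tcp [432.4 -94.  129.2] yang 96.6 gap 53.1 F [ 0.9 -0.7 -1.1] q [-0.28  0.39  2.18  0.    0.57  1.17]
amber px (321.5, 322.0) xy [431.2 -92.6] size [61.8 55.5] ang 6.6 circle ((431.19989013671875, -92.8182373046875), 31.08549690246582)
amber px (60.51966094970703, 125.39736938476562) xy [491.6  -0.8] size [51.2 37.1] ang 6.8 circle ((490.9605712890625, -0.5252056121826172), 29.827295303344727)
```

View pics/w5.png

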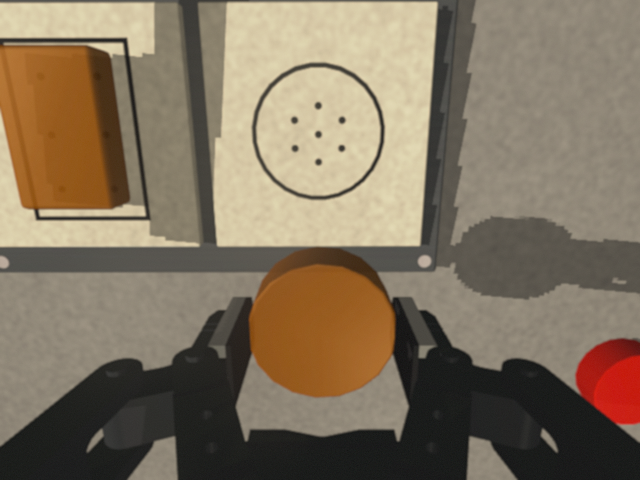

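The round outline is centred at about (318,132). The held disc's top face is centred at about (323,328) and looks level.

```bash
python3 - <<'E'
from h import *
s=tool();C=cam('wrist',s)
im=cv2.imread('pics/w5.png');g=cv2.cvtColor(im,6)
m=cv2.inRange(g[50:210,240:395],0,75)
for c in cv2.findContours(m,0,1)[0]:
    if 110<cv2.boundingRect(c)[2]<150:
        print('fit',cv2.fitEllipse(ray(C,c[:,0]+[240,50],20)[:,:2].astype(np.float32)))
for zt in(113,117):
    E=ray(C,[(323,397),(323,264),(250,325),(397,325)],zt);print(zt,(E[:2].mean(0)-s['tcp_pos']),(E[2:].mean(0)-s['tcp_pos']),np.linalg.norm(E[0]-E[1]),np.linalg.norm(E[2]-E[3]))
E
```

```text
t 8.98 tcp [432.7 -95.  129. ] yang 96.6 gap 53.0 F [ 0.2 -0.4 -1.9] q [-0.28  0.4   2.18 -0.    0.57  1.17]
fit ((497.9840087890625, -83.87274169921875), (71.12345123291016, 71.21574401855469), 121.91624450683594)
113 [ -4.28186769   0.6179929  -16.04274025] [ -0.46268963   0.87001832 -16.04274025] 56.25817114297403 55.10427802774777
117 [ -1.99283665   0.89844029 -12.04274025] [  1.71198786   1.14291959 -12.04274025] 54.57369312536842 53.45434979282752
```

>>> {"name": "play_rows", "arguments": {
  "steps": [
    {"translation": [0.035,0.006,0],"spin": 0,"hand": -1},
    {"translation": [0.0325,0.005,-0.015],"spin": 0,"hand": -1},
    {"translation": [0,0,-0.025],"spin": 0,"hand": -1},
    {"translation": [0,0,0],"spin": 0,"hand": -1},
    {"translation": [0,0,0],"spin": 0,"hand": -1}
  ]
}}

```text
time: 9.4
tcp_pos: [498.9, -84.9, 87.6]
ee_rot: [0.998, 0.056, -0.001, -0.0]
ft_force: [-0.3, -0.6, -1.4]
finger_gap: 53.2
grasp_force: 64.8
```

>>> {"name": "play_rows", "arguments": {
  "steps": [
    {"translation": [0.001,0,-0.009],"spin": 0,"hand": -1},
    {"translation": [0,0,-0.009],"spin": 0,"hand": -1},
    {"translation": [0,0,-0.008],"spin": 0,"hand": -1},
    {"translation": [0,0,-0.004],"spin": 0,"hand": -1},
    {"translation": [0,0,0],"spin": 0,"hand": -1}
  ]
}}

```text
time: 9.82
tcp_pos: [500.0, -84.2, 57.4]
ee_rot: [0.998, 0.056, -0.001, -0.0]
ft_force: [-1.0, -0.0, -1.9]
finger_gap: 53.3
grasp_force: 64.8
```

>>> {"name": "play_rows", "arguments": {
  "steps": [
    {"translation": [0,0,-0.001],"spin": 0,"hand": -1},
    {"translation": [0,0,0],"spin": 0,"hand": -1},
    {"translation": [0,0,0],"spin": 0,"hand": -1}
  ]
}}

```text
time: 10.07
tcp_pos: [500.9, -84.2, 57.5]
ee_rot: [0.998, 0.057, 0.0, 0.0]
ft_force: [-0.1, -0.6, -2.1]
finger_gap: 53.2
grasp_force: 64.8
```

>>> {"name": "play_rows", "arguments": {
  "steps": [
    {"translation": [-0.0005,0,-0.0015],"spin": 0,"hand": -1},
    {"translation": [0,0,0],"spin": 0,"hand": -1},
    {"translation": [0,0,-0.001],"spin": 0,"hand": -1},
    {"translation": [0,0,0],"spin": 0,"hand": -1},
    {"translation": [0,0,0],"spin": 0,"hand": -1}
  ]
}}

```text
time: 10.48
tcp_pos: [500.2, -84.1, 54.7]
ee_rot: [0.998, 0.057, -0.0, -0.0]
ft_force: [0.5, -0.4, -1.2]
finger_gap: 53.3
grasp_force: 64.8
```

>>> {"name": "play_rows", "arguments": {
  "steps": [
    {"translation": [0,0,-0.0005],"spin": 0,"hand": -1},
    {"translation": [0,0,0],"spin": 0,"hand": -1},
    {"translation": [0,0,0],"spin": 0,"hand": -1}
  ]
}}

```text
time: 10.73
tcp_pos: [500.2, -84.2, 54.5]
ee_rot: [0.998, 0.057, 0.0, 0.0]
ft_force: [-2.2, -0.1, 6.3]
finger_gap: 52.8
grasp_force: 66.0
```

Contact made. I'll release, lift and look.

>>> {"name": "play_rows", "arguments": {
  "steps": [
    {"translation": [0,0,0],"spin": 0,"hand": 0.1},
    {"translation": [0,0,0],"spin": 0,"hand": 0.4},
    {"translation": [0,0,0],"spin": 0,"hand": 0.7},
    {"translation": [0,0,0],"spin": 0,"hand": 1},
    {"translation": [0,0,0],"spin": 0,"hand": 1}
  ]
}}

```text
time: 11.15
tcp_pos: [500.2, -84.2, 54.2]
ee_rot: [0.998, 0.057, 0.0, -0.0]
ft_force: [0.3, 0.7, -0.1]
finger_gap: 85.7
grasp_force: 0.0
```

>>> {"name": "play_rows", "arguments": {
  "steps": [
    {"translation": [0,0,0.015],"spin": 0,"hand": 1},
    {"translation": [0,0,0.03],"spin": 0,"hand": 1},
    {"translation": [-0.02,0.02,0.03],"spin": 0,"hand": 1},
    {"translation": [-0.02,0.03,0.02],"spin": 0,"hand": 1},
    {"translation": [-0.02,0.02,0.02],"spin": 0,"hand": 1}
  ]
}}

```text
time: 11.57
tcp_pos: [439.4, -13.1, 170.2]
ee_rot: [0.998, 0.056, 0.0, -0.0]
ft_force: [-0.6, 0.9, -0.6]
finger_gap: 85.4
grasp_force: 0.0
```

>>> {"name": "play_rows", "arguments": {
  "steps": [
    {"translation": [0,0,0],"spin": 0,"hand": 1},
    {"translation": [0,0,0],"spin": 0,"hand": 1}
  ]
}}

```text
time: 11.73
tcp_pos: [440.1, -13.4, 170.4]
ee_rot: [0.998, 0.057, 0.001, 0.0]
ft_force: [0.8, 0.1, -0.6]
finger_gap: 85.5
grasp_force: 0.0
```

```bash
python3 - <<'E'
from h import *
amber('w6.png',42)
s=status.read_state();C=cam('wrist',s)
g=cv2.cvtColor(cv2.imread('pics/w6.png'),6);m=cv2.inRange(g,0,75)
for c in cv2.findContours(m,1,1)[0]:
    x,y,w,h=cv2.boundingRect(c)
    if 70<w<190 and 70<h<190 and y<270: print((x,y,w,h),cv2.fitEllipse(ray(C,c[:,0],20)[:,:2].astype(np.float32)),cv2.minAreaRect(ray(C,c[:,0],20)[:,:2].astype(np.float32)))
# bracket geometry: top view refresh
im,d=capture('top');np.savez('pics/top1.npz',im=im,d=d)
E
```

```text
t 11.73 tcp [440.1 -13.4 170.4] yang 96.6 gap 85.5 F [ 0.8  0.1 -0.6] q [-0.1   0.32  2.15 -0.    0.67  1.36]
amber px (445.24114990234375, 160.36468505859375) xy [497.9 -80.7] size [57.7 53.7] ang 82.6 circle ((497.8783264160156, -80.85873413085938), 29.0582218170166)
amber px (231.03695678710938, 155.46011352539062) xy [484.5  47.9] size [77.  50.5] ang 6.6 circle ((484.5014953613281, 48.67469024658203), 44.44023132324219)
(384, 102, 110, 110) ((498.09466552734375, -83.13269805908203), (70.37298583984375, 70.75762939453125), 176.60499572753906) ((498.40673828125, -81.71537780761719), (68.78885650634766, 71.8509750366211), 78.12574768066406)
(184, 83, 106, 146) ((482.7470703125, 47.687068939208984), (72.94232940673828, 114.01016235351562), 96.65332794189453) ((482.62457275390625, 47.670257568359375), (94.12017822265625, 64.5843734741211), 6.551928520202637)
(182, 82, 109, 147) ((483.0638122558594, 47.502227783203125), (75.2800521850586, 114.88916778564453), 97.01598358154297) ((482.9394226074219, 47.46181869506836), (94.8832778930664, 65.81527709960938), 6.714941501617432)
```

```bash
python3 - <<'E'
from h import *
z=np.load('pics/top1.npz');im,d=z['im'],z['d'];C=cam('top');f,cx,cy,Rw,o=C
vv,uu=np.mgrid[:480,:640]
X=(np.dstack([(uu-cx)/f,(vv-cy)/f,np.ones_like(d)])*d[...,None])@Rw.T+o
print('robot in way?',X[200:320,60:200,2].max())
L=(X[...,2]>308)&(X[...,2]<330)&(uu<115)&(uu>70)&(vv>178)&(vv<320)
P=X[L][:,:2].astype(np.float32);r=cv2.minAreaRect(P);print('lamp',r)
hsv=cv2.cvtColor(im,cv2.COLOR_RGB2HSV);g=hsv[...,2]
b=cv2.inRange(hsv,(15,150,90),(30,255,255))>0;b&=(uu<200)&(uu>100)&(vv>220)&(vv<310)
P=X[b][:,:2];c=P.mean(0);print('brass',len(P),c,np.degrees(np.arctan2(*np.linalg.svd(P-c)[2][0][::-1])),X[b].max(0))
S=(g<60)&(uu>158)&(uu<192)&(vv>245)&(vv<268)&(X[...,2]>80)
Q=X[S];c=Q.mean(0);dr=np.linalg.svd(Q-c)[2][0];print('sleeve',len(Q),c,dr,(Q-c)@dr@np.eye(1)[0] if 0 else ((Q-c)@dr).min(),((Q-c)@dr).max())
F=(hsv[...,1]<60)&(uu>108)&(uu<175)&(vv>228)&(vv<297)&(X[...,2]>30)&(X[...,2]<125)&~b
Q=X[F];
from numpy.linalg import lstsq
for _ in range(4):
    A=np.c_[Q[:,:2],np.ones(len(Q))];k=lstsq(A,Q[:,2],rcond=None)[0];e=abs(A@k-Q[:,2]);Q=Q[e<max(4,np.median(e)*2)]
n=np.array([-k[0],-k[1],1]);n/=np.linalg.norm(n);print('face n',n,'tilt',np.degrees(np.arccos(n[2])),'dir',np.degrees(np.arctan2(n[1],n[0])),len(Q),k)
E
```

```text
robot in way? 1082.8042138552987
lamp ((532.0831909179688, 354.0341491699219), (60.45524597167969, 229.7464599609375), 88.277587890625)
brass 706 [510.86710169 333.18800394] 178.24698407383184 [ 585.33356523  354.19756506 1082.80421386]
sleeve 238 [525.34571535 262.26719566 104.84711062] [-0.04500679 -0.26108794  0.96426525] -17.39317957112417 1019.495743567332
face n [-0.02395026 -0.52169089  0.85279834] tilt 31.482650946607425 dir -92.62854111134313 2325 [ 2.80843178e-02  6.11740038e-01 -1.36102321e+02]
```

```bash
cat > path.py <<'E'
from h import *
A=np.array([511,317.]);u=np.array([-.035,-.999]);v=np.array([.999,-.035]);r=72
p=None
for ph,D in((.29,28),(.29,20),(.4,20),(.55,20),(.7,19),(.85,19),(1.0,18),(1.15,18),(1.3,17),(1.4,16.5),(1.5,16),(1.57,16)):
    a=.848*(r*np.cos(ph)+D*np.sin(ph))+50;b=r*np.sin(ph)-D*np.cos(ph)
    g=np.r_[A+a*u+b*v,130-.53*r*np.cos(ph)];print(ph,g.round(1),None if p is None else (g-p).round(1));p=g
E
python3 path.py
```

```text
0.29 [500.7 202.   93.4] None
0.29 [508.5 203.7  93.4] [7.7 1.7 0. ]
0.4 [516.7 203.9  94.9] [8.2 0.2 1.4]
0.55 [527.7 205.5  97.5] [11.   1.5  2.6]
0.7 [539.1 208.9 100.8] [11.4  3.4  3.3]
0.85 [548.9 213.2 104.8] [9.9 4.3 4. ]
1.0 [558.5 219.5 109.4] [9.5 6.2 4.6]
1.15 [566.2 226.2 114.4] [7.7 6.7 5. ]
1.3 [573.  234.6 119.8] [6.8 8.4 5.4]
1.4 [576.5 240.5 123.5] [3.5 5.9 3.7]
1.5 [579.2 246.7 127.3] [2.8 6.2 3.8]
1.57 [580.7 250.9 130. ] [1.4 4.2 2.7]
```

>>> {"name": "play_rows", "arguments": {
  "steps": [
    {"translation": [0.01,0.037,0],"spin": -3,"hand": 1},
    {"translation": [0.01,0.037,0],"spin": -3,"hand": 1},
    {"translation": [0.01,0.037,0],"spin": -2.6,"hand": 1},
    {"translation": [0.01,0.037,0],"spin": 0,"hand": 1},
    {"translation": [0.01,0.037,0],"spin": 0,"hand": 1}
  ]
}}

```text
time: 12.25
tcp_pos: [491.0, 172.1, 168.1]
ee_rot: [1.0, -0.019, -0.001, 0.0]
ft_force: [0.2, 0.2, -0.2]
finger_gap: 85.3
grasp_force: 0.0
```

>>> {"name": "play_rows", "arguments": {
  "steps": [
    {"translation": [0,0.03,0],"spin": 0,"hand": 1},
    {"translation": [0,0,0],"spin": 0,"hand": 1},
    {"translation": [0,0,0],"spin": 0,"hand": 1}
  ]
}}

```text
time: 12.5
tcp_pos: [490.5, 201.7, 167.9]
ee_rot: [1.0, -0.018, -0.001, 0.0]
ft_force: [-0.2, 0.0, -1.2]
finger_gap: 85.3
grasp_force: 0.0
```

```bash
python3 - <<'E'
from h import *
s=tool();im,d=capture('wrist');save('w7.png',im);np.savez('pics/w7.npz',im=im,d=d)
E
```

```text
t 12.50 tcp [490.5 201.7 167.9] yang 88.0 gap 85.3 F [-0.2  0.  -1.2] q [ 0.33  0.43  1.96 -0.    0.76  1.94]
```

View pics/w7.png

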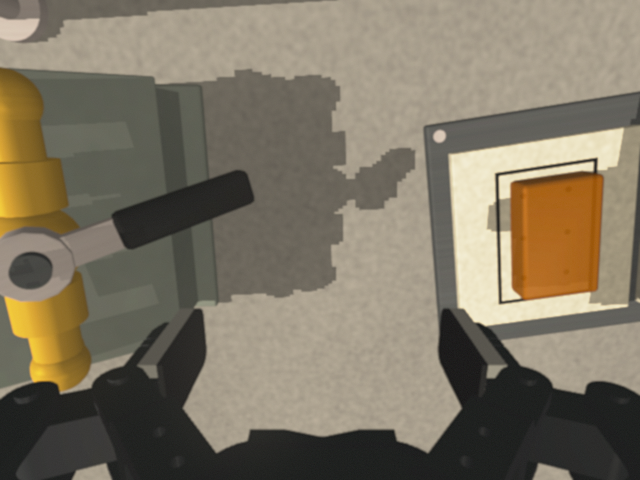

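The lever sleeve runs from (123,232) to (245,188), the hub is at (32,268), and the left finger's tip (195,315) lies on the shut side of the lever. I'll check the sleeve in 3D.

```bash
python3 - <<'E'
from h import *
s=status.read_state();C=cam('wrist',s);f,cx,cy,Rw,o=C
z=np.load('pics/w7.npz');d=z['d']
for uv in((125,228),(185,209),(243,188),(32,268),(70,250),(190,330),(198,315)):
    D=d[uv[1],uv[0]];print(uv,D,(o+Rw@(np.array([(uv[0]-cx)/f,(uv[1]-cy)/f,1])*D)).round(1))
E
```

```text
(125, 228) 175.45226 [520.7 287.9 115.8]
(185, 209) 186.39467 [525.5 265.  102.7]
(243, 188) 200.18864 [531.8 240.3  86.1]
(32, 268) 154.899 [512.  314.3 140.1]
(70, 250) 169.9793 [513.8 309.  123.8]
(190, 330) 128.27066 [499.9 244.3 170.9]
(198, 315) 136.50117 [500.6 244.3 162.1]
```

>>> {"name": "play_rows", "arguments": {
  "steps": [
    {"translation": [0.005,0,-0.025],"spin": 0,"hand": 1},
    {"translation": [0,0,-0.03],"spin": 0,"hand": 1},
    {"translation": [0,0,-0.023],"spin": 0,"hand": 1},
    {"translation": [0,0,0],"spin": 0,"hand": 1},
    {"translation": [0,0,0],"spin": 0,"hand": 1}
  ]
}}

```text
time: 12.97
tcp_pos: [494.6, 199.3, 90.4]
ee_rot: [1.0, -0.019, -0.002, 0.001]
ft_force: [-0.0, 0.3, 1.0]
finger_gap: 85.6
grasp_force: 0.0
```

>>> {"name": "play_rows", "arguments": {
  "steps": [
    {"translation": [0.006,0.001,0],"spin": 0,"hand": 1},
    {"translation": [0.007,0.001,0],"spin": 0,"hand": 1},
    {"translation": [0.008,0,0.001],"spin": 0,"hand": 1},
    {"translation": [0,0,0],"spin": 0,"hand": 1}
  ]
}}

```text
time: 13.3
tcp_pos: [518.7, 203.2, 93.5]
ee_rot: [1.0, -0.019, 0.001, -0.001]
ft_force: [0.4, 0.1, 0.6]
finger_gap: 85.8
grasp_force: 0.2
```

>>> {"name": "play_rows", "arguments": {
  "steps": [
    {"translation": [0.005,0.001,0],"spin": 0,"hand": 1},
    {"translation": [0.005,0.001,0.001],"spin": 0,"hand": 1},
    {"translation": [0.005,0.0015,0.0015],"spin": 0,"hand": 1},
    {"translation": [0.005,0.0015,0.0015],"spin": 0,"hand": 1}
  ]
}}

```text
time: 13.63
tcp_pos: [536.4, 208.0, 96.3]
ee_rot: [1.0, -0.018, -0.0, 0.0]
ft_force: [-3.6, 0.1, -0.2]
finger_gap: 85.4
grasp_force: 1.5
```

```bash
cat > lev.py <<'E'
from h import *
import sys
s=tool();im,d=capture('top');save(sys.argv[1],im);C=cam('top');f,cx,cy,Rw,o=C
save('c_'+sys.argv[1],cv2.resize(im[180:330,60:240],None,fx=3,fy=3))
im,d=capture('wrist');save('w_'+sys.argv[1],im)
E
python3 lev.py a.png
```

```text
t 13.63 tcp [536.4 208.   96.3] yang 87.9 gap 85.4 F [-3.6  0.1 -0.2] q [0.32 0.58 1.9  0.   0.66 1.92]
```

View pics/w_a.png

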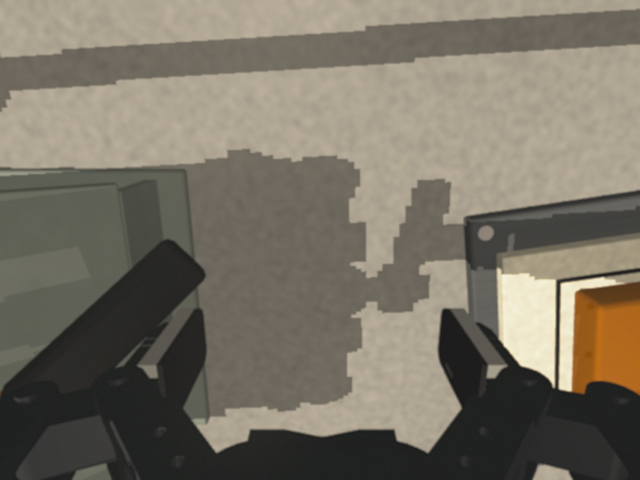

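>>> {"name": "play_rows", "arguments": {
  "steps": [
    {"translation": [0.0065,0.0025,0.0025],"spin": 0,"hand": 1},
    {"translation": [0.0065,0.0025,0.0025],"spin": 0,"hand": 1},
    {"translation": [0.0047,0.0032,0.0022],"spin": 0,"hand": 1},
    {"translation": [0.0047,0.0032,0.0022],"spin": 0,"hand": 1},
    {"translation": [0,0,0],"spin": 0,"hand": 1}
  ]
}}

```text
time: 14.15
tcp_pos: [560.2, 220.0, 106.3]
ee_rot: [1.0, -0.018, 0.001, -0.0]
ft_force: [-0.8, -1.0, 0.6]
finger_gap: 85.6
grasp_force: 0.6
```

>>> {"name": "play_rows", "arguments": {
  "steps": [
    {"translation": [0.004,0.0035,0.0025],"spin": 0,"hand": 1},
    {"translation": [0.004,0.0035,0.0025],"spin": 0,"hand": 1},
    {"translation": [0.0033,0.0042,0.0027],"spin": 0,"hand": 1},
    {"translation": [0.0033,0.0042,0.0027],"spin": 0,"hand": 1},
    {"translation": [0,0,0],"spin": 0,"hand": 1}
  ]
}}

```text
time: 14.57
tcp_pos: [574.3, 235.7, 116.8]
ee_rot: [1.0, -0.018, 0.001, -0.0]
ft_force: [-1.6, -1.2, 1.3]
finger_gap: 85.3
grasp_force: 0.7
```

>>> {"name": "play_rows", "arguments": {
  "steps": [
    {"translation": [0.0015,0.003,0.0015],"spin": 0,"hand": 1},
    {"translation": [0.0015,0.003,0.0018],"spin": 0,"hand": 1},
    {"translation": [0.0015,0.003,0.0018],"spin": 0,"hand": 1},
    {"translation": [0.001,0.003,0.0018],"spin": 0,"hand": 1},
    {"translation": [0,0,0],"spin": 0,"hand": 1}
  ]
}}

```text
time: 14.98
tcp_pos: [579.1, 247.1, 123.4]
ee_rot: [1.0, -0.018, 0.0, -0.0]
ft_force: [-0.8, -2.3, 2.6]
finger_gap: 85.4
grasp_force: 1.3
```

```bash
python3 lev.py b.png; python3 - <<'E'
from h import *
im,d=capture('scene')
save('c_s.png',cv2.resize(im[270:450,380:560],None,fx=3,fy=3,interpolation=2))
E
```

```text
t 14.98 tcp [579.1 247.1 123.4] yang 87.9 gap 85.4 F [-0.8 -2.3  2.6] q [ 0.36  0.6   1.76 -0.    0.78  1.96]
```

Contact is steady at about 3 N. I'll go on in small steps until the force rises at the stop.

>>> {"name": "play_rows", "arguments": {
  "steps": [
    {"translation": [0.0003,0.002,0.001],"spin": 0,"hand": 1},
    {"translation": [0.0003,0.002,0.001],"spin": 0,"hand": 1},
    {"translation": [0,0,0],"spin": 0,"hand": 1}
  ]
}}

```text
time: 15.38
tcp_pos: [579.8, 250.8, 125.2]
ee_rot: [1.0, -0.019, 0.0, -0.0]
ft_force: [1.2, -3.0, 1.5]
finger_gap: 85.3
grasp_force: 1.7
```

>>> {"name": "play_rows", "arguments": {
  "steps": [
    {"translation": [0,0.002,0.001],"spin": 0,"hand": 1},
    {"translation": [0,0,0],"spin": 0,"hand": 1}
  ]
}}

```text
time: 15.55
tcp_pos: [579.7, 252.3, 126.0]
ee_rot: [1.0, -0.018, 0.0, 0.0]
ft_force: [4.1, -7.8, 0.6]
finger_gap: 85.5
grasp_force: 3.5
```

>>> {"name": "play_rows", "arguments": {
  "steps": [
    {"translation": [0,0.002,0.001],"spin": 0,"hand": 1},
    {"translation": [0,0,0],"spin": 0,"hand": 1}
  ]
}}

```text
time: 15.72
tcp_pos: [579.6, 253.0, 126.5]
ee_rot: [1.0, -0.018, -0.0, 0.001]
ft_force: [7.5, -18.0, -4.1]
finger_gap: 85.5
grasp_force: 8.9
```

>>> {"name": "play_rows", "arguments": {
  "steps": [
    {"translation": [0,-0.01,0],"spin": 0,"hand": 1},
    {"translation": [0,-0.03,0],"spin": 0,"hand": 1},
    {"translation": [0,-0.03,0.01],"spin": 0,"hand": 1},
    {"translation": [-0.02,0,0.035],"spin": 0,"hand": 1},
    {"translation": [-0.03,0,0.02],"spin": 0,"hand": 1}
  ]
}}

```text
time: 16.13
tcp_pos: [531.0, 183.4, 193.4]
ee_rot: [1.0, -0.02, 0.001, -0.0]
ft_force: [0.5, 0.3, 2.5]
finger_gap: 85.0
grasp_force: 0.0
```

>>> {"name": "play_rows", "arguments": {
  "steps": [
    {"translation": [-0.03,0.01,0],"spin": 0,"hand": 1},
    {"translation": [0,0,0],"spin": 0,"hand": 1},
    {"translation": [0,0,0],"spin": 0,"hand": 1}
  ]
}}

```text
time: 16.38
tcp_pos: [498.2, 195.0, 192.6]
ee_rot: [1.0, -0.018, 0.0, -0.0]
ft_force: [0.2, 0.2, 0.4]
finger_gap: 85.5
grasp_force: 0.0
```

```bash
python3 - <<'E'
from h import *
s=tool()
im,d=capture('wrist')
im2,d2=capture('top')
save('fin.png',np.hstack([cv2.resize(im[:480],(400,300)),cv2.resize(im2[160:340,60:300],(400,300))]))
C=cam('wrist',s);f,cx,cy,Rw,o=C
vv,uu=np.mgrid[:480,:640]
X=(np.dstack([(uu-cx)/f,(vv-cy)/f,np.ones_like(d)])*d[...,None])@Rw.T+o
g=im.max(2);S=(g<70)&(X[...,1]>290)&(X[...,1]<345)&(X[...,0]>530)&(X[...,2]>110)&(X[...,2]<150)&(d>0)
Q=X[S];print(len(Q))
if len(Q)>50:
    print(Q.mean(0),Q.min(0),Q.max(0));r=cv2.minAreaRect(Q[:,:2].astype(np.float32));print(r)
hsv=cv2.cvtColor(im2,cv2.COLOR_RGB2HSV);m=cv2.inRange(hsv,(8,140,40),(20,255,220));m[:,:240]=0;m[:,365:]=0;C=cam('top')
for c in cv2.findContours(m,0,2)[0]:
    if cv2.contourArea(c)>150: r=cv2.minAreaRect(c);print(ray(C,[r[0]],42).round(1),r)
E
```

```text
t 16.38 tcp [498.2 195.  192.6] yang 87.9 gap 85.5 F [0.2 0.2 0.4] q [0.32 0.4  1.93 0.   0.82 1.92]
7465
[577.87123291 317.06636628 134.29092721] [545.19150795 309.03076823 121.97989811] [610.54725991 327.62325156 140.1383638 ]
((577.7311401367188, 318.0611267089844), (16.513465881347656, 65.42156219482422), 86.32991790771484)
[[484.1  45.8  42. ]] ((274.81097412109375, 274.79876708984375), (31.804283142089844, 19.546382904052734), 83.6598129272461)
[[498. -85.  42.]] ((330.5, 268.5), (21.0, 21.0), 90.0)
[[991.1 -19.3  42. ]] ((302.0002746582031, 66.47590637207031), (124.09943389892578, 7.7223310470581055), 0.6902772188186646)
```

View pics/fin.png

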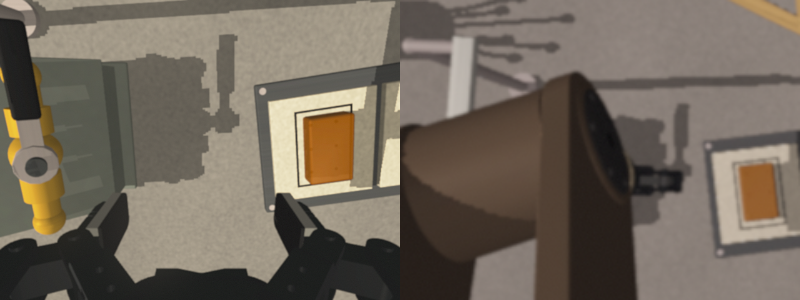

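The final view shows the lever in line with the brass pipe. The sleeve points at −3.7° against about −2° for the pipe, so it is within about 0.03 rad of open. Both slabs are still centred, and the gripper is clear.

```bash
python3 -c "
from cell import order
print(order.close_job())"
```

```text
the job is handed in; nothing more can be done
None
```

The job is handed in, though the judge's verdict was not shown: both slabs lie flat within about 2 mm of their outline centres, the valve handle is at its open stop, and the arm kept clear of the jar, set square and brush (their positions were not re-measured).

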